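# Sweep the loose rod collars into the parts bay

## Robot

A 6-joint arm with a two-finger parallel gripper is mounted at the origin on the work surface. World frame = base frame: x ahead of the robot, y to its left, z up, the work surface at z = 0. Lengths are in m, angles in degrees, forces in N, time in s.
With the tool pointing down it reaches from about 0.35 to 0.875 m from the base axis. Payload 4.2 kg.
Tool frame: the origin (TCP) lies at the very end of the fingers, on their centre line; the grasp point (between the pads) lies grip_point_offset behind it (grip_point_offset is the distance from the TCP to the grasp point, in m); z points along the fingers, x is the direction in which the jaws open and shut, and the axes are right-handed (so a half turn about z gives the same grasp; the last joint's range is limited). The gripper opens to 85 mm and grips with 20 to 120 N. Pads are 22 mm wide; open, the fingers measure 114 mm over their backs; the gripper's body (76 mm by 85 mm) begins 54 mm behind the grasp point. The pads swing forward as they close: fully open they stand 13 mm farther back than shut.
Start: joints at [-49.068, 22.042, 0.453, 0, -68.411, -14.817], TCP at [0.275, -0.561, 0.231] pointing down, gripper open.
Joint ranges: [-179.83, 179.83], [-69.29, 118.12], [-61.27, 80.66], [-181.25, 117.63], [-171.15, -9.14], [-177.46, 177.46]. Speed limits (degrees/s): [159.86, 159.86, 180, 180, 180, 180].

## Interface

Orientations are given as [roll, pitch, yaw] about the fixed x, y, z axes, in that order (R = Rz(yaw) Ry(pitch) Rx(roll)).
In Python, from bench import read_state, grab_frame, camera_model, job_done, grip_point_offset gives the robot as it stands.
- The arm moves only by the tool jog_arm, never from a script. Its argument "commands" is one flat list of numbers, 5 for each row, row after row: the closure in counts, from 0 (fully open) to 255 (shut), then the shift along the tool's x, y, z in mm, then the turn about the tool's z in degrees. In form: [claw, x, y, z, turn, claw, x, y, z, turn, ...]. A call has 1 to 20 rows; each row is the pose to reach, as a shift and turn from the pose commanded when the call began, along the tool's axes at that moment; what a row does not reach only later rows make up. A row lasts 1/10 s, in which the tool goes at most 50 mm and 8.59 degrees, less where a joint would pass 70% of its speed; a pose out of reach is approached as far as the arm can. A call with a gripper value outside its range is refused whole. The fingers move at their own pace and stop on an object; "force" is the grip in N (left out, the last holds). Time passes only in rows, so rows that repeat a pose let the fingers close. It gives the time, the measured TCP pose, the force and the opening at its end, in the units of the state.
- read_state(): the state, without advancing time (a new reading comes with each control period).
- grab_frame(name): name is "scene" or "top" or "wrist"; returns the picture (480x640x3 uint8, red, green, blue); there is no depth.
- camera_model(name): a dict with "fx", "fy", "cx", "cy" (pixels), "position" and "attitude" of the camera in the world. Camera axes: x right, y down, z forward; pixel columns grow to the right and rows downward; lengths in m; the calibration is good to about 2 mm. A picture is of the moment at which its call begins: read the wrist's pose just before it. camera_model takes no time and is no camera call; for the wrist camera it gives the pose at the moment of the call.
- job_done(): hands the job in, once; it reports no verdict.
The state is a dict: "time": time; "qpos": joint angles; "dq": joint speeds; "joint_efforts": joint torques, N m; "tool_pos": TCP position; "eef_rot": TCP orientation; "force": force on the tool from outside, world axes, zero at the start; "torque": the same for the moment, N m; "finger_gap": opening from 0.0 (shut) to 1.0 (fully open).
Only numpy, scipy, OpenCV 4.12 (cv2) and the standard library are available. Lean on these libraries where they do the work, as an engineer would, in place of code of your own. Each camera call takes 0.05 s, during which the arm holds its last target. There are 200 camera calls.

## Task

Three steel rod collars lie loose on the lab bench. With the fingers, sweep them along the bench, without ever picking one up, through the open side of the low three-sided aluminium parts bay, until all three lie flat on the bench and wholly inside the bay. Leave all the other things on the bench where they are.

Things in the scene. Friction and masses are not known exactly. Their poses are not given: they have to be found in the camera images.
- collar_a_mid (a point): one of three identical steel rod collars: a plain flat ring, 36 mm outer diameter, 13 mm bore, 14 mm tall, about 70 to 115 g, lying flat and loose on the bench (friction on the bench 0.45 to 0.75). This point is the ring's centre, 7 mm above the bench; the local z is the ring's axis
- collar_b_mid (a point): one of three identical steel rod collars: a plain flat ring, 36 mm outer diameter, 13 mm bore, 14 mm tall, about 70 to 115 g, lying flat and loose on the bench (friction on the bench 0.45 to 0.75). This point is the ring's centre, 7 mm above the bench; the local z is the ring's axis
- collar_c_mid (a point): one of three identical steel rod collars: a plain flat ring, 36 mm outer diameter, 13 mm bore, 14 mm tall, about 70 to 115 g, lying flat and loose on the bench (friction on the bench 0.45 to 0.75). This point is the ring's centre, 7 mm above the bench; the local z is the ring's axis
- bay: low aluminium fence screwed to the bench: two side walls and a back wall, no floor (inside is the bare bench, so there is no sill). Inside it is 200 mm wide (its x, -100 to +100 mm) and 120 mm deep (its y, -60 to +60 mm); walls 8 mm thick and 30 mm high. Origin: middle of the inside, on the bench. The back wall is on its +y side, the open side is at its y = -60 mm; z up. It does not move
- stopper: bystander: pale silicone stopper standing on its narrow end among the collars, 42 mm across at the top, 32 mm at the foot, 40 mm tall; origin at the centre of its underside
- tape: bystander: yellow and black tape measure lying flat, 66 x 62 mm, 36 mm tall; origin at the centre of its underside
- jar: bystander: small amber jar with white cap, 48 mm across, 55 mm tall; origin at the centre of its underside
- wrench: bystander: steel wrench lying flat, 170 mm long along its own x; origin near its middle, on the bench
- beaker: bystander: glass beaker, 72 mm across, 95 mm tall; origin at the centre of its underside
- flask: bystander: conical glass flask, 88 mm across the foot, 126 mm tall; origin at the centre of its underside
Not all that is in view belongs to the job. Leave any yellow look-alike of the part that bears collar_c_mid alone. Leave any red look-alike of the part that bears collar_b_mid alone.

How it is judged:
By the outcome, as a careful person would: the job done as asked, in the order asked, and still so for the second after the job is handed in, with the robot touching nothing.
It also fails if it takes over 72 s, if anything falls off the work surface, if the arm or the gripper's body presses on something with over 40 N, if the wrist force passes 120 N, or if a joint passes its speed limit or range.

## Working session

There is one attempt and no reset: what is moved stays moved. The work goes in short steps, Python scripts to look and compute and a tool call to move; the robot and the scene stay as the last step left them, time stands still between calls to the robot, and variables do not carry over. Pictures are saved under pics/ and viewed, about 8 in all and at most 12, crops included, and the job is handed in when it is done.

Besides the shell and the picture viewer there is one more tool, called after "Request:" by a JSON object that holds its "method" and its "body". jog_arm: Moves the arm, as the interface text tells. Its arguments: {"type":"object","properties":{"commands":{"type":"array","items":{"type":"number"}},"force":{"type":"number"}},"required":["commands"]}

```bash
mkdir -p pics; python3 - <<'E'
from bench import *
import cv2
print(read_state(),grip_point_offset)
for n in("top","scene"):
    cv2.imwrite(f"pics/{n}1.png",grab_frame(n)[:,:,::-1]); print(n,camera_model(n))
E
```

```text
{'time': 0.0, 'qpos': array([-4.90689148e+01,  2.20912726e+01,  3.76839525e-01, -2.94186409e-02,
       -6.84111499e+01, -1.48169830e+01]), 'dq': array([-0.06661078, -0.00635153,  0.05772831,  0.03335087, -0.06273433,
       -0.03614093]), 'joint_efforts': array([ 6.79536879e-05, -3.92289448e+01,  1.88398075e+01,  4.18609858e+00,
       -4.74452216e-03, -1.06429511e-05]), 'tool_pos': array([ 0.27485096, -0.56064533,  0.23019501]), 'eef_rot': array([-1.79994306e+02, -1.28399040e-01,  1.16103241e+02]), 'force': array([ 0.24081952, -0.16271845,  0.2400531 ]), 'torque': array([-0.00641812, -0.02255045, -0.04073111]), 'finger_gap': 1.0028888361293704} 0.0187
top {'fx': 569.2468450184056, 'fy': 569.2468450184056, 'cx': 325.70988926575683, 'cy': 238.03107130144642, 'position': array([ 0.49710738, -0.07798634,  1.14632485]), 'attitude': array([-175.43761052,   -0.56485925,  -89.45268176])}
scene {'fx': 479.57144768245337, 'fy': 479.57144768245337, 'cx': 323.0023496902108, 'cy': 251.94254452665533, 'position': array([1.0590763 , 0.07611042, 0.76601681]), 'attitude': array([-146.56155334,   -0.68232923,  107.84645376])}
```

View pics/top1.png

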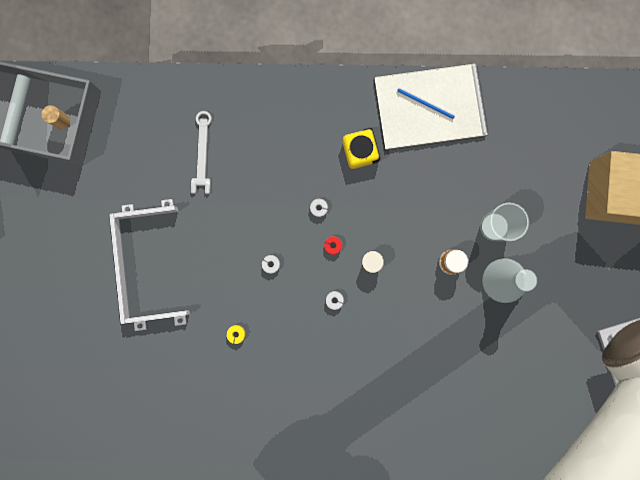

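View pics/scene1.png

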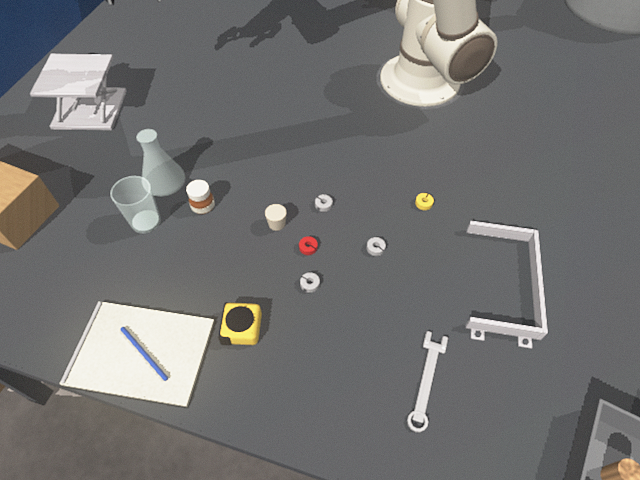

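Top view: the steel collars are at about (319,208), (271,264) and (335,300). The look-alikes to leave alone are red (333,245) and yellow (235,335). The stopper is at (373,262) and the bay opens to the right, at x≈180. Next I'll check this in a close crop.

```bash
cat > h.py <<'E'
import numpy as np, cv2
from bench import *
from scipy.spatial.transform import Rotation as R
def px2w(uv,z,n="top",c=None):
    c=c or camera_model(n)
    uv=np.atleast_2d(uv).astype(float)
    d=np.c_[(uv[:,0]-c["cx"])/c["fx"],(uv[:,1]-c["cy"])/c["fy"],np.ones(len(uv))]@R.from_euler("xyz",c["attitude"],degrees=True).as_matrix().T
    p=np.array(c["position"]); return p+d*((z-p[2])/d[:,2])[:,None]
def w2px(P,n="top"):
    c=camera_model(n); q=(np.atleast_2d(P)-c["position"])@R.from_euler("xyz",c["attitude"],degrees=True).as_matrix()
    return np.c_[c["cx"]+c["fx"]*q[:,0]/q[:,2],c["cy"]+c["fy"]*q[:,1]/q[:,2]]
E
python3 - <<'E'
from h import *
im=cv2.imread("pics/top1.png")
cv2.imwrite("pics/crop1.png",cv2.resize(im[180:360,100:400],None,fx=8/3,fy=8/3,interpolation=cv2.INTER_CUBIC))
# collars: bright blobs
hsv=cv2.cvtColor(im,cv2.COLOR_BGR2HSV)
m=(hsv[:,:,2]>125).astype(np.uint8); m=cv2.morphologyEx(m,cv2.MORPH_CLOSE,np.ones((3,3)))
n,l,s,c=cv2.connectedComponentsWithStats(m)
for i in range(1,n):
    x,y,w,h,a=s[i]
    if 100<x<480 and 100<y<360 and a>40: print((x,y,w,h,a),px2w([x+(w-1)/2,y+(h-1)/2],.014).round(4))
E
```

```text
(np.int32(191), np.int32(110), np.int32(21), np.int32(84), np.int32(864)) [[0.7599 0.1648 0.014 ]]
(np.int32(342), np.int32(129), np.int32(37), np.int32(40), np.int32(664)) [[ 0.7699 -0.1559  0.014 ]]
(np.int32(109), np.int32(199), np.int32(81), np.int32(132), np.int32(1918)) [[0.5313 0.2615 0.014 ]]
(np.int32(310), np.int32(198), np.int32(18), np.int32(19), np.int32(244)) [[ 0.6498 -0.0732  0.014 ]]
(np.int32(323), np.int32(236), np.int32(20), np.int32(19), np.int32(251)) [[ 0.5738 -0.102   0.014 ]]
(np.int32(439), np.int32(249), np.int32(30), np.int32(25), np.int32(580)) [[ 0.5443 -0.3435  0.014 ]]
(np.int32(362), np.int32(251), np.int32(22), np.int32(22), np.int32(385)) [[ 0.5417 -0.1819  0.014 ]]
(np.int32(261), np.int32(255), np.int32(19), np.int32(19), np.int32(246)) [[0.5347 0.0219 0.014 ]]
(np.int32(326), np.int32(291), np.int32(18), np.int32(19), np.int32(246)) [[ 0.4647 -0.1069  0.014 ]]
(np.int32(226), np.int32(325), np.int32(19), np.int32(19), np.int32(269)) [[0.3965 0.0882 0.014 ]]
```

View pics/crop1.png

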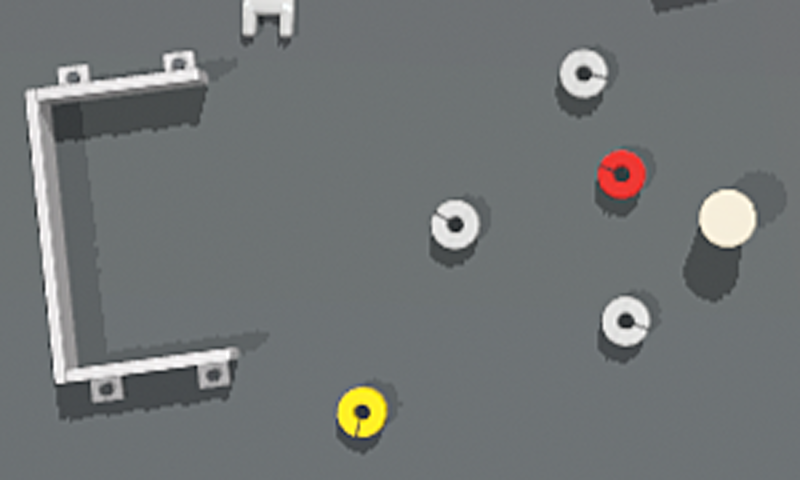

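The crop confirms it: three steel rings, with the red and yellow ones clearly different. Bay wall outer top lines in the crop run (27,92)-(198,72), (57,384)-(238,358) and (27,92)-(57,384).

```bash
python3 - <<'E'
from h import *
cr=np.array([[27,92],[198,72],[57,384],[238,358]],float)
p=px2w((cr+.5)*3/8-.5+[100,180],.03)[:,:2]; print(p.round(4))  # outer top corners: far-x back, far-x open, near-x back, near-x open
# rigid fit; model order by bay coords. back=+y; back dir ~ world +y => bay x ~ world x
M=np.array([[108,68],[108,-60],[-108,68],[-108,-60]])/1e3
mm=M-M.mean(0); pp=p-p.mean(0)
th=np.arctan2((mm[:,0]*pp[:,1]-mm[:,1]*pp[:,0]).sum(),(mm*pp).sum()); A=np.array([[np.cos(th),-np.sin(th)],[np.sin(th),np.cos(th)]])
o=p.mean(0)-A@M.mean(0); print("bay",o.round(4),np.degrees(th).round(2),"resid",((M@A.T+o-p)*1e3).round(1))
print("stopper",px2w([372.5,261.5],.04).round(3))
for n,c in dict(C1=(.6498,-.0732),C2=(.5347,.0219),C3=(.4647,-.1069),red=(.5738,-.102),yel=(.3965,.0882),stop=px2w([372.5,261.5],.04)[0,:2]).items(): print(n,(A.T@(np.array(c)-o)).round(4))
np.savez("bay.npz",o=o,A=A)
E
```

```text
[[0.6289 0.3369]
 [0.6452 0.2116]
 [0.4157 0.3067]
 [0.4357 0.1761]]
bay [0.532  0.2539] 8.62 resid [[-0.4  0.4]
 [ 2.6 -0.8]
 [-0.7 -1.8]
 [-1.5  2.3]]
stopper [[ 0.541 -0.179  0.04 ]]
C1 [ 0.0675 -0.341 ]
C2 [-0.0321 -0.2297]
C3 [-0.1206 -0.3466]
red [-0.012  -0.3581]
yel [-0.1588 -0.1435]
stop [-0.0564 -0.4297]
```

```bash
cat >> h.py <<'E'
def shift(bx,by,z):
    b=np.load("bay.npz"); s=read_state(); w=np.r_[b["A"]@[bx,by]+b["o"],z]
    r=R.from_euler("xyz",s["eef_rot"],degrees=True).as_matrix()
    t=r.T@(w-s["tool_pos"])*1e3; print("shift",t.round(1),"turn",round((s["eef_rot"][2]-188.62+180)%360-180,2))
def where():
    b=np.load("bay.npz"); s=read_state(); print("t",s["time"],"bay",(b["A"].T@(s["tool_pos"][:2]-b["o"])).round(4),"z",s["tool_pos"][2].round(4),"rot",s["eef_rot"].round(2),"F",s["force"].round(1),"gap",round(s["finger_gap"],3))
E
python3 -c "
from h import *
shift(-.032,-.275,.15)"
```

```text
shift [365.5 476.2  81. ] turn -72.51
```

Request:
{"method": "jog_arm", "body": {"commands": [195, 365.5, 476, 0, -72.5, 195, 365.5, 476, 0, -72.5, 195, 365.5, 476, 0, -72.5, 195, 365.5, 476, 0, -72.5, 195, 365.5, 476, 0, -72.5, 195, 365.5, 476, 0, -72.5, 195, 365.5, 476, 0, -72.5, 195, 365.5, 476, 0, -72.5, 195, 365.5, 476, 0, -72.5, 195, 365.5, 476, 0, -72.5, 195, 365.5, 476, 0, -72.5, 195, 365.5, 476, 0, -72.5, 195, 365.5, 476, 0, -72.5, 195, 365.5, 476, 0, -72.5, 195, 365.5, 476, 80, -72.5, 195, 365.5, 476, 120, -72.5, 195, 365.5, 476, 120, -72.5, 195, 365.5, 476, 120, -72.5]}}

```text
time: 1.9
tool_pos: [0.5384, -0.0253, 0.1079]
eef_rot: [-180.0, -0.5, -171.5]
force: [0.2, -0.5, 0.0]
finger_gap: 0.236
```

```bash
python3 - <<'E'
from h import *
where(); shift(-.032,-.275,.004)
a=grab_frame("wrist")[:,:,::-1]; 
cv2.imwrite("pics/w1.png",a)
E
```

```text
t 1.9 bay [-0.0355 -0.2769] z 0.1079 rot [-179.98   -0.5  -171.52] F [ 0.2 -0.5  0. ] gap 0.236
shift [ -4.4   2.  103.9] turn -0.14
```

View pics/w1.png

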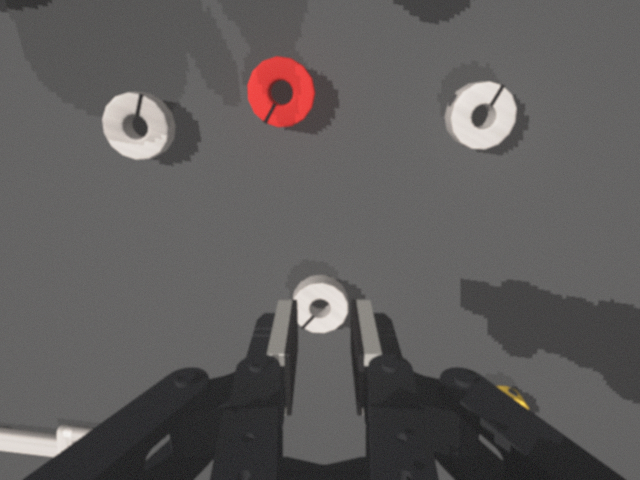

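```bash
python3 - <<'E'
from h import *
b=np.load("bay.npz")
for uv in([320,306],[483,115],[136,125],[281,91]):
    p=px2w(uv,.014,"wrist")[0]; print(p.round(4),(b["A"].T@(p[:2]-b["o"])).round(4))
E
```

```text
[0.5361 0.0215 0.014 ] [-0.0308 -0.2304]
[ 0.4655 -0.1065  0.014 ] [-0.1197 -0.3464]
[ 0.6514 -0.0733  0.014 ] [ 0.069  -0.3414]
[ 0.5753 -0.1025  0.014 ] [-0.0106 -0.3589]
```

Request:
{"method": "jog_arm", "body": {"commands": [195, -4.2, 2, 40, 0, 195, -4.2, 2, 70, 0, 195, -4.2, 2, 85, 0, 195, -4.2, 2, 96, 0, 195, -4.2, 2, 100, 0, 195, -4.2, 2, 100, 0]}}

```text
time: 2.55
tool_pos: [0.5463, -0.021, 0.0122]
eef_rot: [-180.0, 0.1, -171.4]
force: [0.0, 0.5, -0.2]
finger_gap: 0.233
```

```bash
python3 - <<'E'
from h import *
where()
a=grab_frame("wrist")[:,:,::-1]; 
cv2.imwrite("pics/w2.png",a)
E
```

```text
t 2.55 bay [-0.027  -0.2739] z 0.0122 rot [-1.8000e+02  1.0000e-01 -1.7139e+02] F [ 0.   0.5 -0.2] gap 0.233
```

View pics/w2.png

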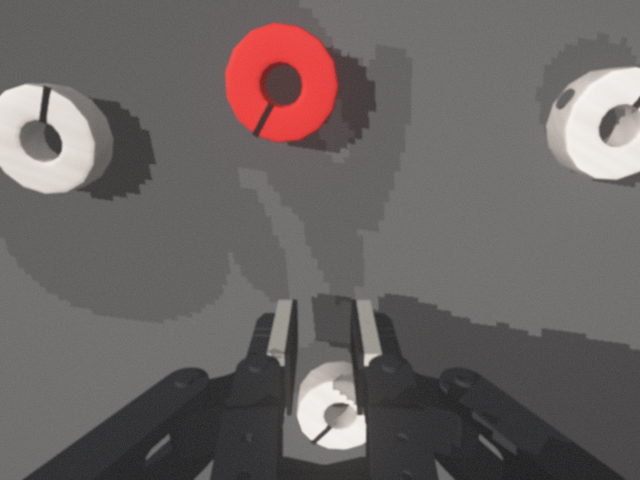

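Request:
{"method": "jog_arm", "body": {"commands": [195, 4.5, 0, 5, 0, 195, 4.5, 0, 8, 0, 195, 4.5, 0, 8, 0, 195, 4.5, 0, 8, 0, 195, 4.5, 8, 8, 0, 195, 4.5, 16, 8, 0, 195, 4.5, 24, 8, 0, 195, 4, 34, 8, 0, 195, 2, 46, 8, 0, 195, 0, 58, 8, 0]}}

```text
time: 3.6
tool_pos: [0.5368, 0.0377, 0.0034]
eef_rot: [-180.0, 0.0, -171.4]
force: [0.3, -1.1, 0.3]
finger_gap: 0.235
```

```bash
python3 -c "
from h import *
where()"
```

```text
t 3.6 bay [-0.0276 -0.2144] z 0.0034 rot [-1.8000e+02  1.0000e-02 -1.7136e+02] F [ 0.3 -1.1  0.3] gap 0.235
```

Request:
{"method": "jog_arm", "body": {"commands": [195, -2.5, 14, 0, 0, 195, -5, 28, 0, 0, 195, -8, 42, 0, 0, 195, -11, 56, 0, 0, 195, -14, 70, 0, 0, 195, -17, 84, 0, 0, 195, -20, 98, 0, 0, 195, -23, 112, 0, 0, 195, -26, 126, 0, 0, 195, -29, 140, 0, 0, 195, -32, 154, 0, 0, 195, -34, 166, 0, 0, 195, -35.5, 176, 0, 0, 195, -35.5, 184, 0, 0, 195, -35.5, 190, 0, 0, 195, -35.5, 193, 0, 0, 195, -35.5, 193, 0, 0]}}

```text
time: 5.3
tool_pos: [0.5429, 0.2329, 0.0033]
eef_rot: [180.0, 0.0, -171.4]
force: [0.1, 0.7, 0.5]
finger_gap: 0.23
```

```bash
python3 - <<'E'
from h import *
where()
a=grab_frame("top")[:,:,::-1]; 
cv2.imwrite("pics/t2.png",cv2.resize(a[180:360,100:400],None,fx=8/3,fy=8/3,interpolation=cv2.INTER_CUBIC))
E
```

```text
t 5.3 bay [ 0.0076 -0.0223] z 0.0033 rot [ 179.99    0.   -171.38] F [0.1 0.7 0.5] gap 0.23
```

View pics/t2.png

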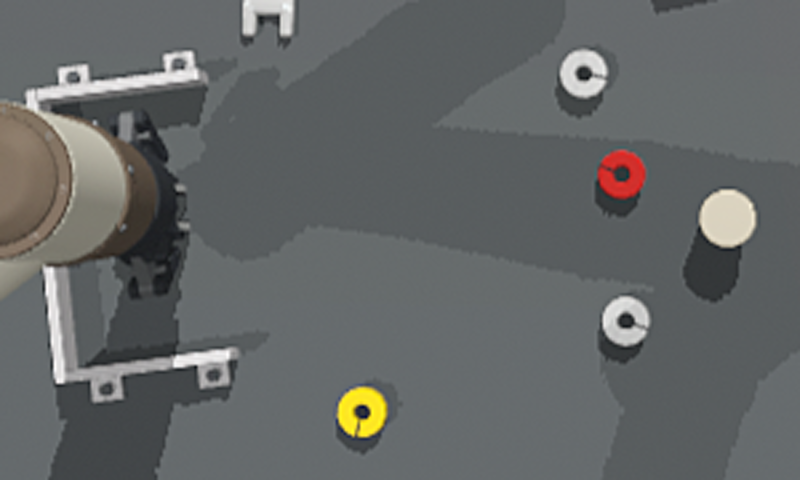

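The other objects haven't moved, and C2 is hidden under the arm inside the bay. Backing off, lifting, and going behind C1.

Request:
{"method": "jog_arm", "body": {"commands": [195, 0, -10, 0, 0, 195, 0, -20, -5, 0, 195, 0, -20, -50, 0, 195, -60.5, -364, -90, 0, 195, -60.5, -364, -90, 0, 195, -60.5, -364, -90, 0, 195, -60.5, -364, -90, 0, 195, -60.5, -364, -90, 0, 195, -60.5, -364, -90, 0, 195, -60.5, -364, -90, 0, 195, -60.5, -364, -90, 0, 195, -60.5, -364, -90, 0, 195, -60.5, -364, -90, 0]}}

```text
time: 6.65
tool_pos: [0.6565, -0.1182, 0.0932]
eef_rot: [180.0, -0.0, -171.4]
force: [-0.1, 0.0, 0.3]
finger_gap: 0.235
```

```bash
python3 - <<'E'
from h import *
where(); shift(.068,-.386,.004)
a=grab_frame("top")[:,:,::-1]; 
cv2.imwrite("pics/t3.png",cv2.resize(a[160:370,80:430],None,fx=16/7,fy=16/7,interpolation=cv2.INTER_CUBIC))
E
```

```text
t 6.65 bay [ 0.0673 -0.3865] z 0.0932 rot [ 1.7998e+02 -5.0000e-02 -1.7141e+02] F [-0.1  0.   0.3] gap 0.235
shift [-0.8  0.5 89.2] turn -0.03
```

View pics/t3.png

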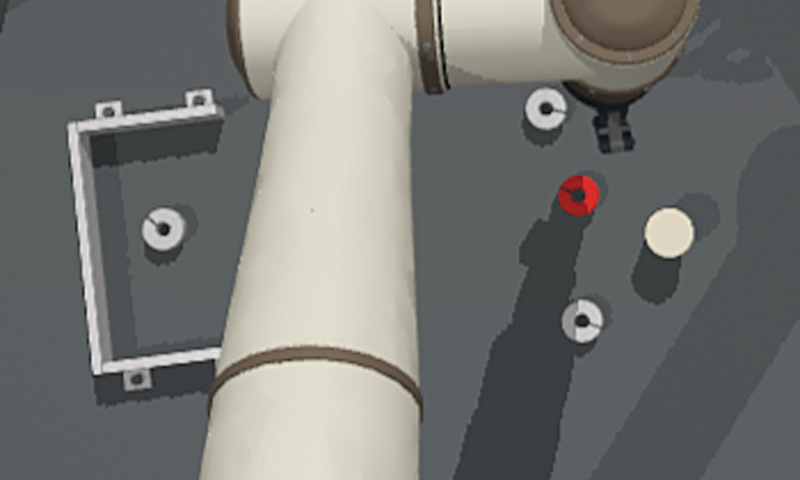

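C2 lies in the bay at (163,229), well clear of the walls. Now lowering behind C1 and pushing it.

Request:
{"method": "jog_arm", "body": {"commands": [195, -0.5, 0, 40, 0, 195, -0.5, 0, 70, 0, 195, -0.5, 0, 84, 0, 195, -0.5, 0, 89, 0, 195, -0.5, 0, 89, 0, 195, -0.5, 8, 89, 0, 195, -0.5, 16, 89, 0, 195, -0.5, 24, 89, 0, 195, -0.5, 34, 89, 0, 195, -0.5, 46, 89, 0, 195, -0.5, 60, 89, 0, 195, -0.5, 74, 89, 0, 195, -0.5, 88, 89, 0, 195, -0.5, 102, 89, 0, 195, -0.5, 116, 89, 0, 195, -0.5, 130, 89, 0, 195, -0.5, 144, 89, 0, 195, -0.5, 158, 89, 0, 195, -0.5, 172, 89, 0, 195, -0.5, 186, 89, 0]}}

```text
time: 8.7
tool_pos: [0.6298, 0.0669, 0.0043]
eef_rot: [-180.0, -0.0, -171.4]
force: [-0.4, -0.8, 0.5]
finger_gap: 0.237
```

```bash
python3 -c "
from h import *
where(); shift(.066,-.021,.004)"
```

```text
t 8.7 bay [ 0.0687 -0.1995] z 0.0043 rot [-180.     -0.   -171.38] F [-0.4 -0.8  0.5] gap 0.237
shift [  2.7 178.5   0.3] turn -0.0
```

Request:
{"method": "jog_arm", "body": {"commands": [195, 1, 14, 0, 0, 195, 2, 28, 0, 0, 195, 3, 42, 0, 0, 195, 4, 56, 0, 0, 195, 5, 70, 0, 0, 195, 6, 84, 0, 0, 195, 6, 98, 0, 0, 195, 6, 112, 0, 0, 195, 6, 126, 0, 0, 195, 6, 140, 0, 0, 195, 6, 152, 0, 0, 195, 6, 162, 0, 0, 195, 6, 170, 0, 0, 195, 6, 175, 0, 0, 195, 6, 178, 0, 0, 195, 6, 178, 0, 0]}}

```text
time: 10.3
tool_pos: [0.5973, 0.2411, 0.0042]
eef_rot: [180.0, 0.0, -171.4]
force: [-0.4, -0.1, -0.0]
finger_gap: 0.237
```

Request:
{"method": "jog_arm", "body": {"commands": [195, 0, -10, 0, 0, 195, 0, -20, -5, 0, 195, 0, -20, -50, 0, 195, 181.5, -371, -90, 0, 195, 181.5, -371, -90, 0, 195, 181.5, -371, -90, 0, 195, 181.5, -371, -90, 0, 195, 181.5, -371, -90, 0, 195, 181.5, -371, -90, 0, 195, 181.5, -371, -90, 0, 195, 181.5, -371, -90, 0, 195, 181.5, -371, -90, 0, 195, 181.5, -371, -90, 0, 195, 181.5, -371, -90, 0, 195, 181.5, -371, -90, 0]}}

```text
time: 11.8
tool_pos: [0.4739, -0.1524, 0.0943]
eef_rot: [180.0, 0.0, -171.3]
force: [0.1, -0.4, -0.6]
finger_gap: 0.236
```

```bash
python3 - <<'E'
from h import *
where(); shift(-.120,-.392,.004)
a=grab_frame("top")[:,:,::-1]; 
cv2.imwrite("pics/t4.png",cv2.resize(a[160:370,80:430],None,fx=16/7,fy=16/7,interpolation=cv2.INTER_CUBIC))
E
```

```text
t 11.8 bay [-0.1184 -0.393 ] z 0.0943 rot [ 1.800e+02  1.000e-02 -1.713e+02] F [ 0.1 -0.4 -0.6] gap 0.236
shift [ 1.6  1.  90.3] turn 0.08
```

View pics/t4.png

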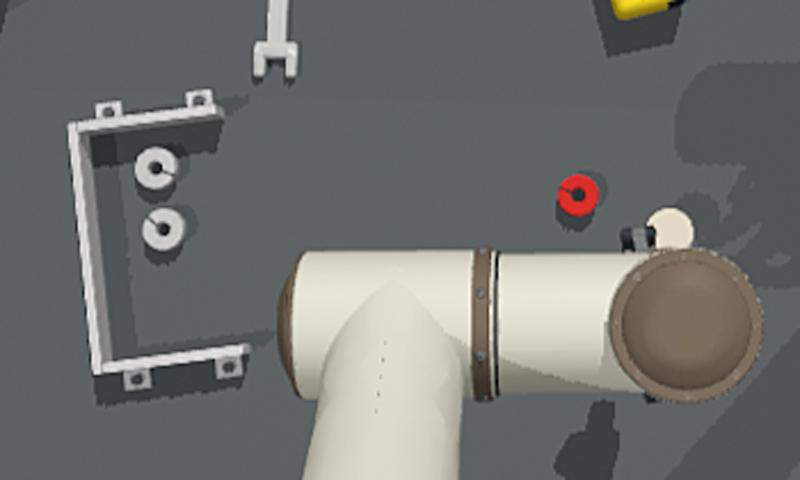

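C1 (156,168) and C2 (163,229) are in the bay. The stopper, red ring, wrench and tape haven't moved. Now C3.

Request:
{"method": "jog_arm", "body": {"commands": [195, 1.6, 9, 40, 0, 195, 1.6, 9, 70, 0, 195, 1.6, 9, 85, 0, 195, 1.6, 9, 90, 0, 195, 1.6, 9, 90, 0, 195, 1.6, 17, 90, 0, 195, 1.6, 25, 90, 0, 195, 1, 34, 90, 0, 195, -1, 45, 90, 0, 195, -4, 58, 90, 0, 195, -7, 71, 90, 0, 195, -10, 84, 90, 0, 195, -13, 97, 90, 0, 195, -16, 110, 90, 0, 195, -19, 123, 90, 0, 195, -22, 136, 90, 0, 195, -25, 149, 90, 0, 195, -28, 162, 90, 0, 195, -31, 175, 90, 0, 195, -34, 188, 90, 0]}}

```text
time: 13.85
tool_pos: [0.479, 0.0389, 0.0043]
eef_rot: [-180.0, -0.0, -171.4]
force: [0.6, -0.6, 0.9]
finger_gap: 0.237
```

```bash
python3 -c "
from h import *
where(); shift(-.060,-.021,.004)"
```

```text
t 13.85 bay [-0.0846 -0.2045] z 0.0043 rot [-1.8000e+02 -1.0000e-02 -1.7139e+02] F [ 0.6 -0.6  0.9] gap 0.237
shift [-24.6 183.5   0.3] turn -0.01
```

Request:
{"method": "jog_arm", "body": {"commands": [195, -3, 14, 0, 0, 195, -6, 28, 0, 0, 195, -9, 42, 0, 0, 195, -12, 56, 0, 0, 195, -15, 70, 0, 0, 195, -18, 84, 0, 0, 195, -21, 98, 0, 0, 195, -23, 112, 0, 0, 195, -24.5, 126, 0, 0, 195, -24.5, 140, 0, 0, 195, -24.5, 152, 0, 0, 195, -24.5, 164, 0, 0, 195, -24.5, 173, 0, 0, 195, -24.5, 180, 0, 0, 195, -24.5, 183, 0, 0, 195, -24.5, 183, 0, 0]}}

```text
time: 15.45
tool_pos: [0.4757, 0.2228, 0.0043]
eef_rot: [180.0, 0.0, -171.4]
force: [-0.0, 0.1, -0.9]
finger_gap: 0.24
```

Request:
{"method": "jog_arm", "body": {"commands": [195, 0, -10, 0, 0, 195, 0, -20, -5, 0, 195, 0, -20, -50, 0, 195, 0, -40, -100, 0, 195, 0, -190, -150, 0, 195, 0, -190, -150, 0, 195, 0, -190, -150, 0, 195, 0, -190, -150, 0, 195, 0, -190, -150, 0, 195, 0, -190, -150, 0, 195, 0, -190, -150, 0]}}

```text
time: 16.55
tool_pos: [0.5037, 0.0353, 0.1536]
eef_rot: [-180.0, -0.1, -171.3]
force: [-0.2, 0.7, 0.1]
finger_gap: 0.237
```

```bash
python3 - <<'E'
from h import *
where()
a=grab_frame("top")[:,:,::-1]; s=grab_frame("scene")[:,:,::-1]
cv2.imwrite("pics/t5.png",a)
cv2.imwrite("pics/s5.png",s)
b=np.load("bay.npz")
m=(cv2.cvtColor(a.copy(),cv2.COLOR_BGR2HSV)[:,:,2]>125).astype(np.uint8); m=cv2.morphologyEx(m,cv2.MORPH_CLOSE,np.ones((3,3)))
n,l,st,c=cv2.connectedComponentsWithStats(m)
for x,y,w,h,k in st[1:]:
    if 80<x<480 and 100<y<360 and 150<k<900:
        p=px2w([x+(w-1)/2,y+(h-1)/2],.014)[0]; print((int(x),int(y),int(w),int(h),int(k)),(b["A"].T@(p[:2]-b["o"])).round(4))
E
```

```text
t 16.55 bay [-0.0607 -0.2119] z 0.1536 rot [-1.8000e+02 -8.0000e-02 -1.7132e+02] F [-0.2  0.7  0.1] gap 0.237
(191, 111, 21, 83, 803) [ 0.211  -0.1221]
(343, 129, 36, 39, 615) [ 0.1747 -0.4419]
(139, 224, 19, 19, 239) [0.063  0.0023]
(324, 236, 18, 18, 224) [-0.011  -0.3582]
(214, 238, 54, 59, 617) [-0.0298 -0.1711]
(362, 251, 22, 22, 374) [-0.0557 -0.4323]
(440, 250, 29, 23, 460) [-0.0775 -0.5934]
(226, 325, 19, 19, 263) [-0.1588 -0.1434]
```

View pics/t5.png

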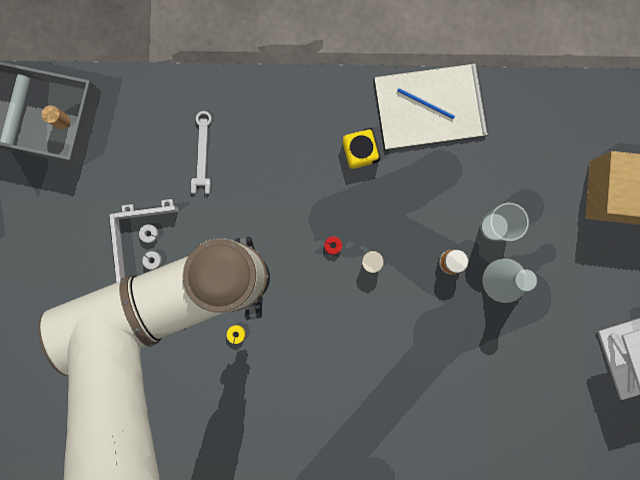

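View pics/s5.png

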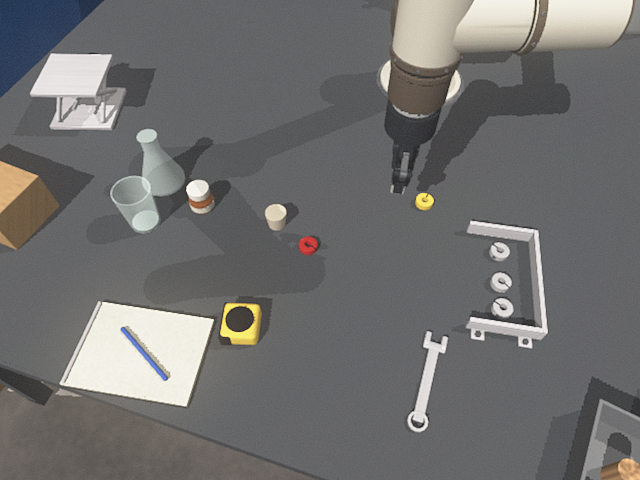

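The scene view shows all three steel rings flat in the bay at (500,252), (501,282) and (503,308), and every bystander where it was. I'll check those pixels in numbers, then hand in.

```bash
python3 - <<'E'
from h import *
b=np.load("bay.npz")
for p in px2w([[500,250],[501,281],[503,307]],.014,"scene"): print((b["A"].T@(p[:2]-b["o"])).round(3))
print(job_done())
E
```

```text
[-0.058  0.004]
[0.011 0.003]
[0.064 0.005]
the job is handed in; nothing more can be done
None
```

I swept all three steel collars into the bay and handed the job in after about 17 s of robot time. Each was pushed along the bench with the partly closed fingers, and none was gripped or lifted.

- **Collars:** In the last scene picture all three lie flat at bay positions of about (-58, 4), (11, 3) and (64, 5) mm. Each is at least about 18 mm from a wall and well inside the open side. In the last top view one collar was hidden behind the arm, so its position comes from the scene camera alone. The top view gave (63, 2) mm for the third, which agrees.
- **Other objects:** The red and yellow look-alikes, stopper and wrench came out within about 2 mm of their first positions. The tape, jar, beaker and flask look unmoved in the pictures.
- **Limits:** Force readings after each move stayed near 1 N or below. The fingers were raised clear of everything at hand-in.

No check failed. The bay fit from the picture was off by up to about 3 mm, and the top and wrist cameras differed by about 1.5 mm, both well within the clearances.

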